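Refill the revolving hardware bin through its chute

ROBOT

A 6-joint arm with a two-finger parallel gripper is mounted at the origin on the work surface. World frame = base frame: x ahead of the robot, y to its left, z up, the work surface at z = 0. Lengths are in m, angles in degrees, forces in N, time in s.
With the tool pointing down it reaches from about 0.3 to 0.75 m from the base axis. Payload 8.5 kg.
Tool frame: the origin (TCP) lies between the finger pads; the fingertips stand 17 mm ahead of it and the grasp point (between the pads) lies 2 mm behind it; z points along the fingers, y is the direction in which the jaws open and shut (so a half turn about z gives the same grasp; the last joint's range is limited). The gripper opens to 85 mm and grips with 20 to 120 N. Pads are 22 mm wide; open, the fingers measure 114 mm over their backs; the gripper's body (76 mm by 85 mm) begins 54 mm behind the grasp point. The pads swing forward as they close: fully open they stand 13 mm farther back than shut.
Start: joints at [-79.028, 21.807, 74.336, -0, 83.858, -12.336], TCP at [0.218, -0.505, 0.248] pointing down, gripper open.
Joint ranges: [-178.18, 178.18], [-50.72, 133.34], [12.68, 142.11], [-81.47, 261.47], [9.98, 163.14], [-165.26, 165.26]. Speed limits (degrees/s): [136.94, 136.94, 180, 180, 180, 180].

INTERFACE

Orientations are given as a 3x3 rotation matrix whose columns are the frame's x, y, z axes.
In Python, from rig import readout, eyes, env gives the robot as it stands.
- The arm moves only by the tool arm_command, never from a script. Its argument "rows" is text: rows parted by semicolons, each of 7 numbers parted by spaces: the closure, from 0 (fully open) to 1 (shut), then the shift along the tool's x, y, z in mm, then the turn, a rotation vector about the tool's x, y, z in degrees. In form: grip dx dy dz rx ry rz; .... A call has 1 to 5 rows; each row shifts and turns the commanded pose from where the row before left it, along the tool's axes as they then stand; what a row does not reach is not made up. A row lasts 1/12 s, in which the tool goes at most 41.7 mm and 7.16 degrees, less where a joint would pass 70% of its speed; a pose out of reach is approached as far as the arm can. A call with a gripper value outside its range is refused whole. The fingers move at their own pace and stop on an object; "squeeze" is the grip in N (left out, the last holds). Time passes only in rows, so rows that do not move let the fingers close. It gives the time, the measured TCP pose, the force and the opening at its end, in the units of the state.
- readout.observe(): the state, without advancing time (a new reading comes with each control period).
- eyes.get_image(name): name is "side" or "top" or "wrist"; returns the picture (420x560x3 uint8, red, green, blue); there is no depth.
- eyes.camera_model(name): a dict with "mtx" (3x3 intrinsics, pixels), "k1" (the pictures are not rectified: a ray, as slopes to the right and down, at radius r is drawn at 1 + k1 r^2 times it, then the intrinsics apply), "view" (4x4, takes a point from world to camera coordinates). Camera axes: x right, y up, looking along -z (the intrinsics and any distortion apply to the point x, -y, -z); pixel columns grow to the right and rows downward; lengths in m; the calibration is good to about 2 mm. A picture is of the moment at which its call begins: read the wrist's pose just before it. camera_model takes no time and is no camera call; for the wrist camera it gives the pose at the moment of the call.
- env.close_job(): hands the job in, once; it reports no verdict.
The state is a dict: "time_s": time; "q": joint angles; "qvel": joint speeds; "joint_efforts": joint torques, N m; "position": TCP position; "tool_rot": TCP orientation; "ft_force": force on the tool from outside, world axes, zero at the start; "wrist_torque": the same for the moment, N m; "grip_width": finger opening in m.
Only numpy, scipy, OpenCV 4.12 (cv2) and the standard library are available. Lean on these libraries where they do the work, as an engineer would, in place of code of your own. Each camera call takes 0.05 s, during which the arm holds its last target. There are 200 camera calls.

TASK

The hand scoop on the welding table holds three loose hex nuts. Turn the round revolving bin until the compartment that already holds hex nuts is centred under the foot of the sheet-metal chute, then tip the nuts out of the scoop into the top of the chute so that all three slide down into that compartment. Set the empty scoop back down flat on the table, leave the bin standing as it is, and do not disturb the wrench, the magnetic square or the lamp box.

Things in the scene. Friction and masses are not known exactly. Their poses are not given: they have to be found in the camera images.
- carousel (a joint): angle of the revolving bin, rad, about its vertical axis, growing anticlockwise seen from above. 0 (or any full turn) = hex-nut compartment exactly centred under the chute; starts between 0.9 and 2.5, so it needs a clockwise turn of that amount. It turns endlessly without detents and stays where it is left: rubbing torque 0.12 N m, mass about 2 kg.
- nut_bay (a point): middle of the floor of the hex-nut compartment, 105 mm from the bin's axis on the bisector of the quarter, 26 mm above the table; turns with the bin. Five nuts already lie in its outer part; the other three quarters hold hex bolts, flat rectangular tabs and small angle cleats.
- bin_knob (a point): centre of the bin's round black ribbed knob, on the bin's axis, 100 mm above the table: 44 mm diameter, 40 mm tall (78 to 118 mm above the table). The bin can be turned by it or by pushing a dividing wall. Nothing but the bin stands within 105 mm of its axis. Axes turn with the bin: the hex-nut compartment is the quarter x > 0, y > 0; z up.
- station: fixed filling station: grey base, the revolving bin on it, a 25 mm square post outside the bin that carries the chute. Origin: on the bin's axis, at table level; x points horizontally outwards up the chute, z up. The bin is a grey round steel tray, 320 mm across, rim 66 mm and inner floor 26 mm above the table, with four equal quarters between 3 mm radial walls 62 mm high.
- chute_outlet (a point): foot of the chute where parts fall into the bin, 105 mm from the bin's axis, 78 mm above the table. Same axes as the station.
- chute_top (a point): middle of the upper edge of the chute's floor, 200 mm from the bin's axis, 168 mm above the table; axes as the station. Chute: open aluminium channel 92 mm wide inside; floor slopes down at 45 degrees from here to its foot, 90 mm nearer the bin and 90 mm lower. Side walls 3 mm thick, 45 mm above the floor measured vertically; top, upper end and foot are open.
- scoop_grip (a point): centre of the scoop's wooden handle: straight level bar 20 mm wide, 26 mm high, 92 mm long (42 mm in front of to 50 mm behind this point), 33 mm above the scoop's underside. Axes: x from the mouth back along the handle, z up. Scoop 0.19 to 0.30 kg, centre of mass in the pan about 90 mm in front of this point.
- scoop_lip (a point): middle of the lower edge of the scoop's open mouth, 152 mm in front of scoop_grip and 33 mm lower (on the table at the start). Same axes as scoop_grip. The pan is aluminium sheet: flat floor 100 mm long, 70 mm wide outside, 3 mm thick; closed back wall 42 mm high, side walls 42 mm high at the back falling to 16 mm at the mouth.
- wrench: open-ended steel wrench, 190 mm long, lying flat beyond the bin; leave alone. Origin: centre of its underside.
- magnet_square: red triangular welding magnet with cut corners, about 96 x 96 x 14 mm, lying flat near the robot's left side; leave alone. Origin: centre of its underside.
- lamp_box: rectangular lamp box, aluminium frame with amber stone panels, 110 x 110 x 150 mm high, to the right of the bin; leave alone. Origin: centre of its underside.
- nut1_center (a point): centre of loose steel hex nut 1 of 3 (all alike): 24 mm across flats, 13 mm thick, 33 g, lying flat in the pan of the scoop at the start. On any surface it starts to slide at a slope between about 16 and 23 degrees.
- nut2_center (a point): centre of loose steel hex nut 2 of 3 (all alike): 24 mm across flats, 13 mm thick, 33 g, lying flat in the pan of the scoop at the start. On any surface it starts to slide at a slope between about 16 and 23 degrees.
- nut3_center (a point): centre of loose steel hex nut 3 of 3 (all alike): 24 mm across flats, 13 mm thick, 33 g, lying flat in the pan of the scoop at the start. On any surface it starts to slide at a slope between about 16 and 23 degrees.
Not all that is in view belongs to the job. Of the things shaped like the part that bears scoop_grip, the aluminium one is meant.

How it is judged:
By the outcome, as a careful person would: the job done as asked, in the order asked, and still so for the second after the job is handed in, with the robot touching nothing.
It also fails if it takes over 72 s, if anything falls off the work surface, if the arm or the gripper's body presses on something with over 40 N, if the wrist force passes 120 N, or if a joint passes its speed limit or range.

## Working session

There is one attempt and no reset: what is moved stays moved. The work goes in short steps, Python scripts to look and compute and a tool call to move; the robot and the scene stay as the last step left them, time stands still between calls to the robot, and variables do not carry over. Pictures are saved under pics/ and viewed, about 8 in all and at most 12, crops included, and the job is handed in when it is done.

Besides the shell and the picture viewer there is one more tool, called after ">>>" as name(argument=value, ...), one argument or row to a line, values as JSON. arm_command: Moves the arm, as the interface text tells. Its arguments: {"type":"object","properties":{"rows":{"type":"string"},"squeeze":{"type":"number"}},"required":["rows"]}

```bash
ls; mkdir -p pics; cat > h.py <<'E'
import numpy as np, cv2
from rig import readout, eyes, env
def snap(n,f):
    m=eyes.camera_model(n); im=eyes.get_image(n); cv2.imwrite('pics/%s.png'%f,im[:,:,::-1]); np.save('pics/%s.npy'%f,np.array([m['mtx'],m['k1'],np.array(m['view'])],dtype=object),allow_pickle=True); return im
def cam(f):
    K,k1,V=np.load('pics/%s.npy'%f,allow_pickle=True); return np.array(K),float(k1),np.array(V)
def ray(f,u,v):
    K,k1,V=cam(f); d=cv2.undistortPoints(np.array([[[u,v]]],float),K,np.array([k1,0,0,0.]))[0,0]
    R=V[:3,:3].T; return -R@V[:3,3], R@np.array([d[0],-d[1],-1])
def onz(f,u,v,z):
    o,d=ray(f,u,v); return o+d*(z-o[2])/d[2]
def pix(f,P):
    K,k1,V=cam(f); p=V[:3,:3]@np.array(P)+V[:3,3]; x,y=p[0]/-p[2],-p[1]/-p[2]; s=1+k1*(x*x+y*y); q=K@[x*s,y*s,1]; return q[:2].round(1)
E
python3 - <<'E'
from h import *
for n in('side','top'):
    snap(n,n+'0'); K,k1,V=cam(n+'0'); print(n,K.round(1).tolist(),k1,(-V[:3,:3].T@V[:3,3]).round(3),V[:3,:3].round(2).tolist())
s=readout.observe(); print(s)
a=cv2.imread('pics/top0.png'); cv2.imwrite('pics/top0b.png',cv2.resize(a,(800,600)))
a=cv2.imread('pics/side0.png'); cv2.imwrite('pics/side0b.png',cv2.resize(a,(800,600)))
E
```

```text
pics
side [[443.8, 0.0, 285.3], [0.0, 443.8, 207.6], [0.0, 0.0, 1.0]] -0.03821487906396434 [0.036 0.647 1.083] [[-0.77, -0.64, -0.0], [0.49, -0.6, 0.63], [-0.4, 0.49, 0.78]]
top [[451.6, 0.0, 273.7], [0.0, 451.6, 207.6], [0.0, 0.0, 1.0]] 0.030531872091388773 [0.314 0.028 1.627] [[-0.02, -1.0, -0.01], [0.99, -0.02, 0.15], [-0.15, -0.0, 0.99]]
{'time_s': 0.1, 'q': array([-7.90302428e+01,  2.18402296e+01,  7.43787386e+01,  2.18104082e-03,
        8.38576402e+01, -1.23339413e+01]), 'qvel': array([ 0.04397915, -0.01304645, -0.16704831, -0.03655668, -0.00025668,
       -0.0366969 ]), 'joint_efforts': array([ 4.16946423e-03, -4.49221158e+01, -2.31655151e+01, -1.05510364e-04,
        3.64455758e-03, -2.24223925e-06]), 'position': array([ 0.21756106, -0.50489363,  0.24775429]), 'tool_rot': array([[ 9.18422502e-01,  3.95600884e-01, -2.17275708e-04],
       [ 3.95600813e-01, -9.18421611e-01,  1.31983975e-03],
       [ 3.22579068e-04, -1.29812498e-03, -9.99999105e-01]]), 'ft_force': array([ 0.84403737, -0.41589464,  1.04561975]), 'wrist_torque': array([ 0.02195787, -0.05156092, -0.02800931]), 'grip_width': 0.08530144409608516}
```

View pics/top0b.png

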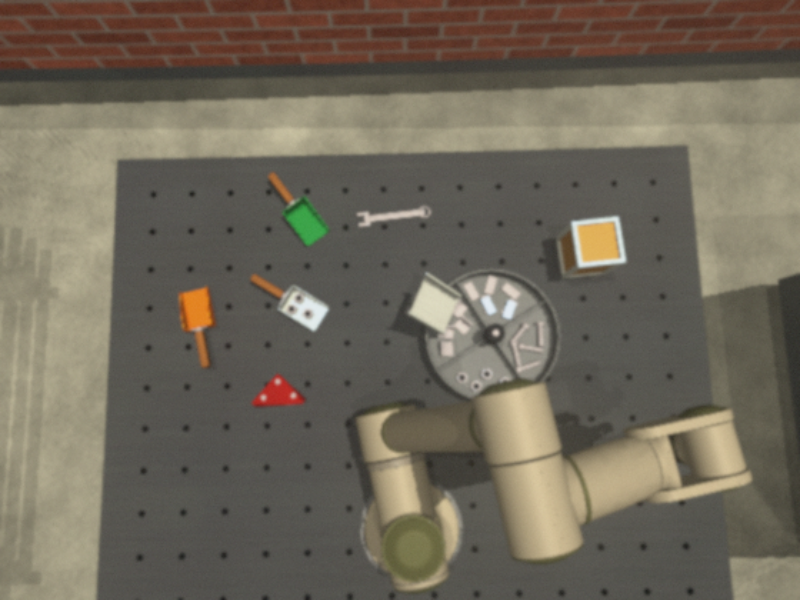

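View pics/side0b.png

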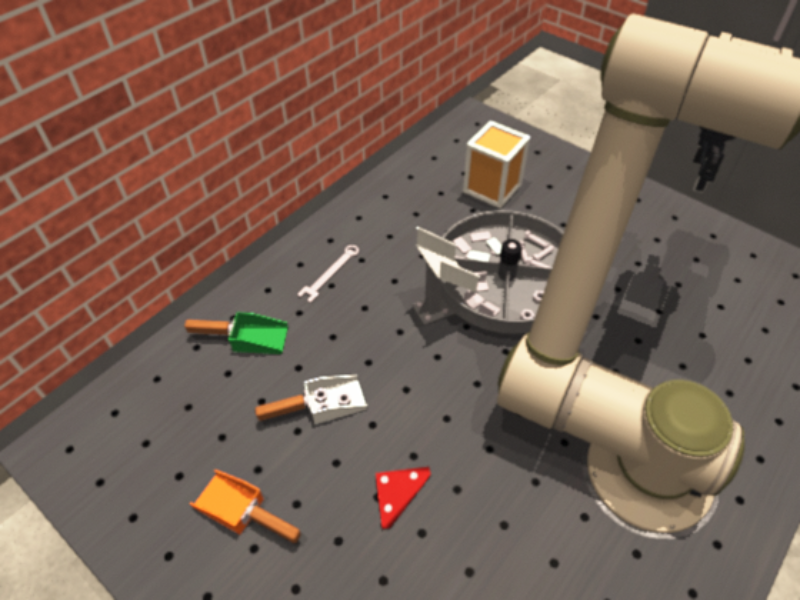

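Top view: the three scoops are green (305,220), orange (197,315) and aluminium with 3 nuts (303,305); I choose the aluminium one. The chute is at (437,303), the knob at (494,334), and the nut quarter is around (477,378). The side view agrees. Next come the measurement and one close crop.

```bash
python3 - <<'E'
from h import *
a=cv2.imread('pics/top0.png'); f='top0'
hsv=cv2.cvtColor(a,cv2.COLOR_BGR2HSV)
# handle brown in window
m=((hsv[...,0]<14)&(hsv[...,1]>110)&(hsv[...,2]>60)).astype(np.uint8); w=np.zeros_like(m); w[185:215,165:205]=1; m*=w
pts=cv2.findNonZero(m)[:,0]; print('handle n',len(pts),cv2.minAreaRect(pts))
P=np.array([onz(f,u,v,.046)[:2] for u,v in pts.astype(float)]); c=P.mean(0); print('handle c',c.round(3)); 
_,_,vt=np.linalg.svd(P-c); d=vt[0]; t=(P-c)@d; print('dir',d.round(3),np.degrees(np.arctan2(d[1],d[0])).round(1),'len',np.ptp(t).round(3))
# knob
g=a.max(2); m=(g<45).astype(np.uint8); w=np.zeros_like(m); w[220:245,332:360]=1; m*=w
n,l,s,ce=cv2.connectedComponentsWithStats(m); print(s,ce)
for i in range(1,n): print(onz(f,*ce[i],.11).round(3))
cr=cv2.resize(a[175:300,165:400],None,fx=3.4,fy=3.4,interpolation=cv2.INTER_CUBIC); cv2.imwrite('pics/c0.png',cr); print(cr.shape)
E
```

```text
handle n 105 ((186.17648315429688, 199.7058868408203), (24.352798461914062, 6.173949718475342), 30.963756561279297)
handle c [0.594 0.343]
dir [-0.53  -0.848] -122.0 len 0.088
[[     0      0    560    420 235200]] [[279.5 209.5]]
(425, 799, 3)
```

View pics/c0.png

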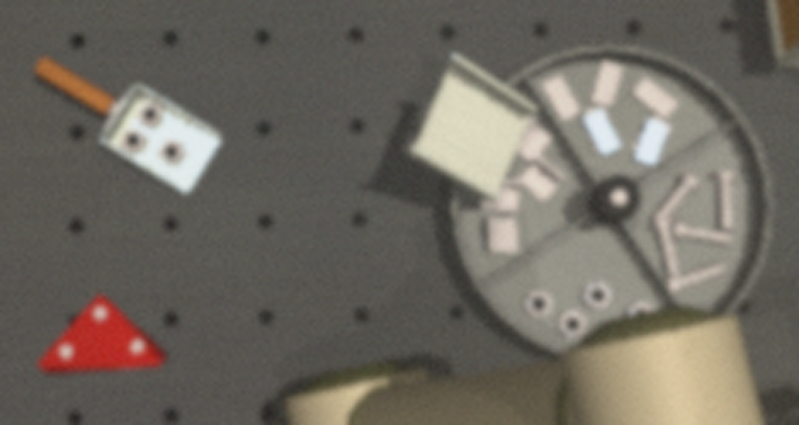

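The crop confirms the aluminium scoop (160,138) with three nuts in its pan. Knob at (615,200), chute upper edge (411,150)–(455,57), bin walls through (460,290)–(740,120) and (530,75)–(690,310), nuts in the lower-left quarter.

```bash
python3 - <<'E'
from h import *
f='top0'; q=lambda x,y,z: onz(f,165+x/3.4,175+y/3.4,z)[:2]
print('knob',q(615,199,.115).round(3),'rimc',q(606,203,.066).round(3))
for n,A,B,z in(('wallA',(740,120),(460,290),.062),('wallB',(530,75),(690,310),.062),('chute top edge',(411,150),(455,57),.19),('chute side',(495,197),(411,150),.15)):
    a,b=q(*A,z),q(*B,z); d=b-a; print(n,a.round(3),b.round(3),np.degrees(np.arctan2(d[1],d[0])).round(1),np.linalg.norm(d).round(3))
E
```

```text
knob [ 0.453 -0.206] rimc [ 0.454 -0.204]
wallA [ 0.536 -0.346] [ 0.369 -0.053] 119.7 0.337
wallB [ 0.588 -0.133] [ 0.344 -0.284] -148.2 0.287
chute top edge [ 0.497 -0.005] [ 0.585 -0.049] -26.7 0.099
chute side [ 0.454 -0.085] [ 0.502 -0.006] 59.1 0.093
```

>>> arm_command(
  rows="0 33.5 -18.2 -8 0 0 0;0 33.5 -18.2 -8 0 0 0;0 33.5 -18.2 -8 0 0 0;0 33.5 -18.2 -8 0 0 0;0 33.5 -18.2 -8 0 0 0",
)

```text
time_s: 0.52
position: [0.3361, -0.3536, 0.2884]
tool_rot: [[0.919, 0.395, -0.0], [0.395, -0.919, 0.001], [-0.0, -0.001, -1.0]]
ft_force: [0.0, -0.5, 0.3]
grip_width: 0.0854
```

>>> arm_command(
  rows="0 33.5 -18.2 -8 0 0 0;0 33.5 -18.2 -8 0 0 0;0 33.5 -18.2 -8 0 0 0;0 33.5 -18.2 -8 0 0 0;0 33.5 -18.2 -8 0 0 0",
)

```text
time_s: 0.93
position: [0.454, -0.2036, 0.3286]
tool_rot: [[0.918, 0.396, -0.0], [0.396, -0.918, 0.0], [-0.0, -0.0, -1.0]]
ft_force: [0.9, -0.1, 0.1]
grip_width: 0.0856
```

>>> arm_command(
  rows="0 0 0 0 0 0 -7;0 0 0 0 0 0 -7;0 0 0 0 0 0 -7;0 0 0 0 0 0 -7;0 0 0 0 0 0 0",
)

```text
time_s: 1.35
position: [0.4532, -0.2052, 0.328]
tool_rot: [[0.622, 0.783, -0.001], [0.783, -0.622, 0.0], [-0.0, -0.001, -1.0]]
ft_force: [-0.2, -0.9, -0.2]
grip_width: 0.0857
```

```bash
python3 - <<'E'
from h import *
s=readout.observe(); print(s['time_s'],s['position'],s['tool_rot'].round(3),s['q'].round(1))
a=snap('wrist','w1'); K,k1,V=cam('w1'); print((-V[:3,:3].T@V[:3,3]).round(3),K.round(0).tolist(),k1); print(pix('w1',[.453,-.205,.118]))
E
```

```text
1.35 [ 0.45323813 -0.20521302  0.32800866] [[ 0.622  0.783 -0.001]
 [ 0.783 -0.622  0.   ]
 [-0.    -0.001 -1.   ]] [-38.   13.7  73.1  -0.   93.2   0.4]
[ 0.499 -0.147  0.453] [[299.0, 0.0, 280.0], [0.0, 299.0, 211.0], [0.0, 0.0, 1.0]] -0.0633461955229443
[280.3 188.1]
```

View pics/w1.png

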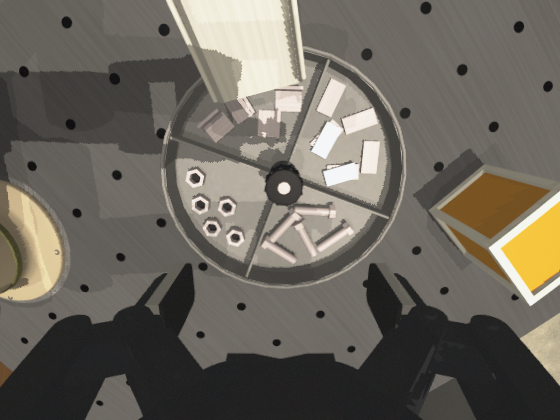

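Wrist view: knob top at (284,187), walls (172,137)–(387,217) and (328,62)–(248,277), nuts at about (215,210), chute foot near (215–300,95).

```bash
python3 - <<'E'
from h import *
f='w1'; 
c=onz(f,284,187,.118)[:2]; print('knob',c.round(4))
for A,B in(((172,137),(387,217)),((328,62),(248,277))):
    a,b=onz(f,*A,.062)[:2],onz(f,*B,.062)[:2]; d=b-a; print(a.round(3),b.round(3),np.degrees(np.arctan2(d[1],d[0])).round(1),np.linalg.norm(d).round(3), ((a+b)/2).round(3))
a=cv2.imread('pics/w1.png'); b=cv2.resize(a[0:130,150:330],None,fx=4.4,fy=4.4,interpolation=cv2.INTER_CUBIC)
for phi,col in((60,(0,0,255)),(63,(0,200,0))):
    p=np.radians(phi); u=np.array([np.cos(p),np.sin(p),0]); v=np.array([-u[1],u[0],0]); C=np.array([.4535,-.205,0])
    for s in(-1,1):
        L=[C+r*u+s*.046*v+np.array([0,0,r-.032+h]) for r,h in((.11,0),(.11,.045),(.2,.045),(.2,0))]
        q=np.array([(pix(f,x)-[150,0])*4.4 for x in L]); cv2.polylines(b,[q.astype(np.int32)],True,col,1)
cv2.imwrite('pics/c1.png',b)
E
```

```text
knob [ 0.4571 -0.2066]
[ 0.378 -0.075] [ 0.536 -0.338] -59.0 0.307 [ 0.457 -0.207]
[ 0.587 -0.128] [ 0.325 -0.29 ] -148.4 0.308 [ 0.456 -0.209]
```

View pics/c1.png

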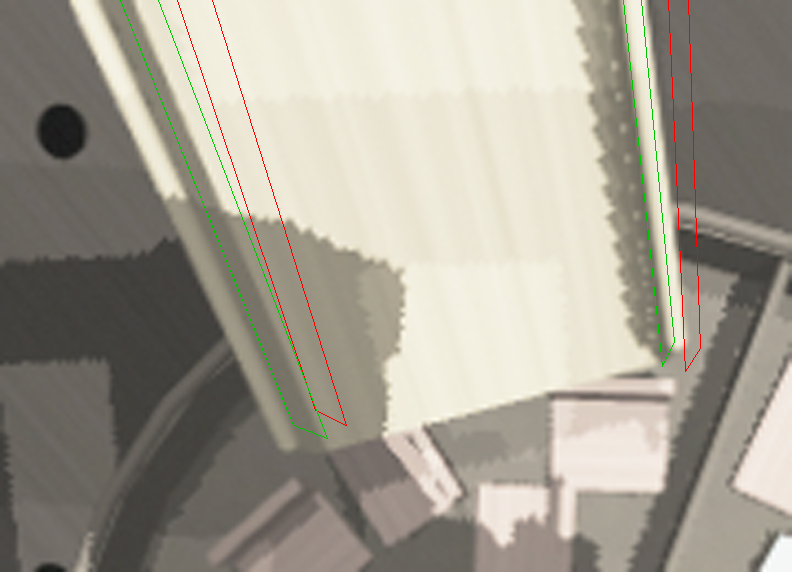

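```bash
python3 - <<'E'
from h import *
f='w1'; q=lambda x,y,z: onz(f,150+x/4.4,y/4.4,z)[:2]
for A,B,z in(((325,447),(640,362),.078),((298,446),(665,355),.123)):
    a,b=q(*A,z),q(*B,z); d=b-a; m=(a+b)/2; r=m-[.4570,-.2070]; print(a.round(3),b.round(3),np.linalg.norm(d).round(3),'normal',(np.degrees(np.arctan2(d[1],d[0]))+90).round(1),'bearing',np.degrees(np.arctan2(r[1],r[0])).round(1),np.linalg.norm(r).round(3))
E
```

```text
[ 0.46  -0.087] [ 0.54  -0.123] 0.088 normal 65.7 bearing 66.9 0.111
[ 0.46 -0.09] [ 0.541 -0.129] 0.089 normal 64.6 bearing 65.9 0.107
```

>>> arm_command(
  rows="0 1 4.1 38 0 0 0;0 0 0 38 0 0 0;0 0 0 38 0 0 0;0 0 0 38 0 0 0;0 0 0 38 0 0 0",
)

```text
time_s: 1.82
position: [0.4568, -0.207, 0.1368]
tool_rot: [[0.629, 0.778, 0.0], [0.778, -0.629, -0.0], [0.0, 0.0, -1.0]]
ft_force: [1.0, -0.8, -0.4]
grip_width: 0.085
```

>>> arm_command(
  rows="0 0 0 30 0 0 0;0 0 0 10 0 0 0;0.6 0 0 0 0 0 0;0.6 0 0 0 0 0 0;0.6 0 0 0 0 0 0",
  squeeze=40,
)

```text
time_s: 2.23
position: [0.4576, -0.2076, 0.0994]
tool_rot: [[0.627, 0.779, 0.002], [0.779, -0.627, -0.001], [0.0, 0.002, -1.0]]
ft_force: [0.0, -0.1, 0.4]
grip_width: 0.0516
```

>>> arm_command(
  rows="0.7 0 0 0 0 0 0;0.7 0 0 0 0 0 0;0.7 0 0 0 0 0 0;0.7 0 0 0 0 0 0;0.7 0 0 0 0 0 0",
)

```text
time_s: 2.65
position: [0.4568, -0.2069, 0.0997]
tool_rot: [[0.626, 0.78, 0.0], [0.78, -0.626, -0.0], [-0.0, 0.0, -1.0]]
ft_force: [-3.9, 3.2, 6.2]
grip_width: 0.043
```

>>> arm_command(
  rows="0.7 0 0 0 0 0 4;0.7 0 0 0 0 0 6;0.7 0 0 0 0 0 6;0.7 0 0 0 0 0 6;0.7 0 0 0 0 0 6",
)

```text
time_s: 3.07
position: [0.4567, -0.2072, 0.0997]
tool_rot: [[0.92, 0.391, -0.0], [0.391, -0.92, -0.001], [-0.0, 0.001, -1.0]]
ft_force: [-4.8, 0.2, 4.7]
grip_width: 0.0433
```

>>> arm_command(
  rows="0.7 0 0 0 0 0 6;0.7 0 0 0 0 0 6;0.7 0 0 0 0 0 6;0.7 0 0 0 0 0 6;0.7 0 0 0 0 0 6",
)

```text
time_s: 3.48
position: [0.4567, -0.2074, 0.0997]
tool_rot: [[0.993, -0.122, -0.0], [-0.122, -0.993, -0.001], [0.0, 0.001, -1.0]]
ft_force: [-5.5, -1.2, 5.2]
grip_width: 0.0432
```

>>> arm_command(
  rows="0.7 0 0 0 0 0 6;0.7 0 0 0 0 0 6;0.7 0 0 0 0 0 6;0.7 0 0 0 0 0 6;0.7 0 0 0 0 0 6",
)

```text
time_s: 3.9
position: [0.4567, -0.2076, 0.0997]
tool_rot: [[0.799, -0.602, -0.0], [-0.602, -0.799, -0.002], [0.001, 0.001, -1.0]]
ft_force: [-6.7, -1.9, 4.7]
grip_width: 0.0429
```

>>> arm_command(
  rows="0.7 0 0 0 0 0 6;0.7 0 0 0 0 0 4;0.7 0 0 0 0 0 3;0.7 0 0 0 0 0 0;0.7 0 0 0 0 0 0",
)

```text
time_s: 4.32
position: [0.4566, -0.2076, 0.0997]
tool_rot: [[0.646, -0.763, -0.0], [-0.763, -0.646, -0.002], [0.001, 0.001, -1.0]]
ft_force: [-6.5, -1.2, 4.7]
grip_width: 0.0434
```

```bash
python3 - <<'E'
from h import *
s=readout.observe(); print(s['time_s'],s['position'],s['tool_rot'].round(3).tolist(),s['q'].round(1))
snap('wrist','w2'); a=snap('top','t2')
w=cv2.imread('pics/w2.png'); t=cv2.imread('pics/t2.png')[170:300,270:440]
t=cv2.resize(t,None,fx=3.2,fy=3.2); o=np.zeros((420,800,3),np.uint8); w=cv2.resize(w,(400,300)); o[:300,:400]=w; t=cv2.resize(t,(400,306)); o[:306,400:]=t; cv2.imwrite('pics/m2.png',o)
E
```

```text
4.3167 [ 0.45660527 -0.20761299  0.09968973] [[0.646, -0.763, -0.0], [-0.763, -0.646, -0.002], [0.001, 0.001, -1.0]] [-3.800e+01  2.670e+01  9.460e+01 -1.000e-01  5.870e+01  1.018e+02]
```

View pics/m2.png

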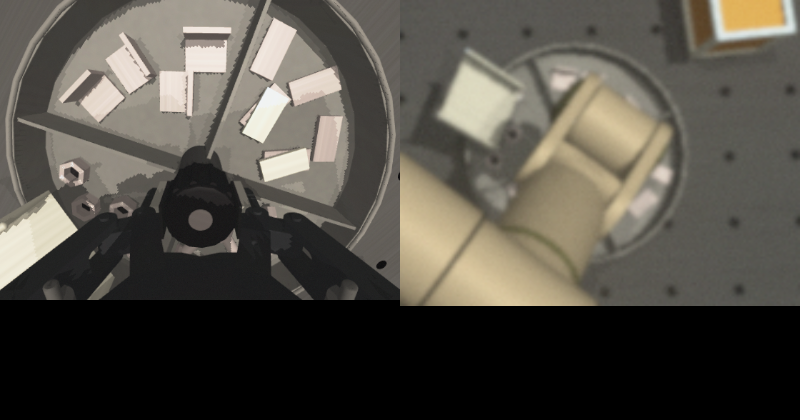

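Composite: the bin turned about 101° with the knob still held. Nuts now lie beside the chute foot; wall line (18,120)–(355,222) in the left half.

```bash
python3 - <<'E'
from h import *
f='w2'
for A,B in(((18,119),(352,222)),((264,5),(209,150))):
    a,b=[onz(f,x*1.4,y*1.4,.062)[:2] for x,y in(A,B)]; d=b-a; print(a.round(3),b.round(3),np.degrees(np.arctan2(d[1],d[0])).round(1))
E
```

```text
[ 0.601 -0.152] [ 0.319 -0.265] -158.2
[ 0.506 -0.334] [ 0.467 -0.232] 110.8
```

>>> arm_command(
  rows="0.4 0 0 0 0 0 0;0 0 0 0 0 0 0;0 0 0 0 0 0 0;0 0 0 -20 0 0 0;0 0 0 -38 0 0 0",
)

```text
time_s: 4.83
position: [0.4559, -0.2062, 0.1543]
tool_rot: [[0.647, -0.763, -0.006], [-0.763, -0.647, 0.005], [-0.007, 0.001, -1.0]]
ft_force: [0.5, 0.5, 0.1]
grip_width: 0.0853
```

>>> arm_command(
  rows="0 0 0 -41 0 0 -7;0 0 0 -41 0 0 -7;0 0 0 -41 0 0 -7;0 0 0 -41 0 0 -7;0 0 0 -10 0 0 -7",
)

```text
time_s: 5.25
position: [0.458, -0.2076, 0.3373]
tool_rot: [[0.969, -0.248, 0.009], [-0.248, -0.969, -0.007], [0.011, 0.004, -1.0]]
ft_force: [-0.8, 0.0, 0.1]
grip_width: 0.0856
```

>>> arm_command(
  rows="0 0 0 0 0 0 -7;0 0 0 0 0 0 -7;0 0 0 0 0 0 -7;0 0 0 0 0 0 -7;0 0 0 0 0 0 -7",
)

```text
time_s: 5.67
position: [0.4571, -0.2071, 0.3306]
tool_rot: [[0.936, 0.353, 0.001], [0.353, -0.936, -0.0], [0.0, 0.0, -1.0]]
ft_force: [-0.3, -1.1, 0.3]
grip_width: 0.0855
```

>>> arm_command(
  rows="0 0 0 0 0 0 -7;0 0 0 0 0 0 -7;0 0 0 0 0 0 -7;0 0 0 0 0 0 -7;0 0 0 0 0 0 -7",
)

```text
time_s: 6.08
position: [0.4572, -0.2071, 0.3306]
tool_rot: [[0.564, 0.826, 0.001], [0.826, -0.564, -0.0], [0.0, 0.001, -1.0]]
ft_force: [-0.5, -1.1, -0.2]
grip_width: 0.0855
```

```bash
python3 - <<'E'
from h import *
s=readout.observe(); print(s['time_s'],s['position'],s['tool_rot'].round(3).tolist(),s['q'].round(1))
snap('wrist','w3')
E
```

```text
6.0833 [ 0.45716835 -0.20706172  0.33057944] [[0.564, 0.826, 0.001], [0.826, -0.564, -0.0], [0.0, 0.001, -1.0]] [-37.9  14.1  72.1   0.   93.7  -3.6]
```

View pics/w3.png

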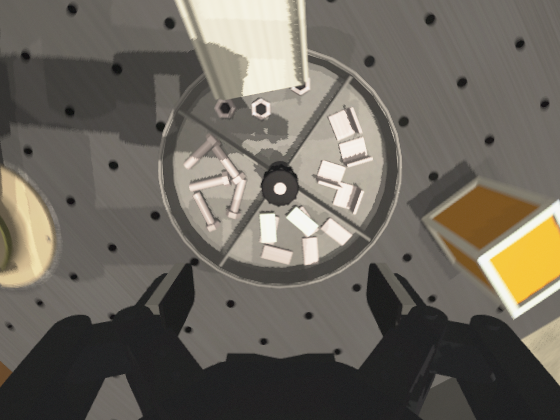

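Wrist view: the nut quarter is under the chute. Walls (177,113)–(369,240) and (349,78)–(221,264), chute foot about (220,98)–(305,86). I'll check the centring numerically.

```bash
python3 - <<'E'
from h import *
f='w3'; c=onz(f,280,188,.118)[:2]; print('knob',c.round(4))
A=[]
for p,q in(((177,113),(369,240)),((349,78),(221,264))):
    a,b=onz(f,*p,.062)[:2],onz(f,*q,.062)[:2]; d=a-b; A.append(np.degrees(np.arctan2(d[1],d[0]))); print(a.round(3),b.round(3),np.linalg.norm(d).round(3))
print('walls',A,'bis',np.mean(A))
a=cv2.imread('pics/w3.png'); b=cv2.resize(a[0:125,160:360],None,fx=4,fy=4,interpolation=cv2.INTER_CUBIC)
for phi,col in((65.5,(0,200,0)),):
    p=np.radians(phi); u=np.array([np.cos(p),np.sin(p),0]); v=np.array([-u[1],u[0],0]); C=np.array([.457,-.207,0])
    for s in(-1,1):
        L=[C+r*u+s*.046*v+np.array([0,0,r-.032+h]) for r,h in((.11,0),(.11,.045),(.2,.045),(.2,0))]
        q=np.array([(pix(f,x)-[160,0])*4 for x in L]); cv2.polylines(b,[q.astype(np.int32)],True,col,1)
cv2.imwrite('pics/c3.png',b)
E
```

```text
knob [ 0.4567 -0.2071]
[ 0.397 -0.063] [ 0.512 -0.351] 0.31
[ 0.598 -0.151] [ 0.315 -0.262] 0.304
walls [np.float64(111.75311245225264), np.float64(21.450233597264816)] bis 66.60167302475872
```

View pics/c3.png

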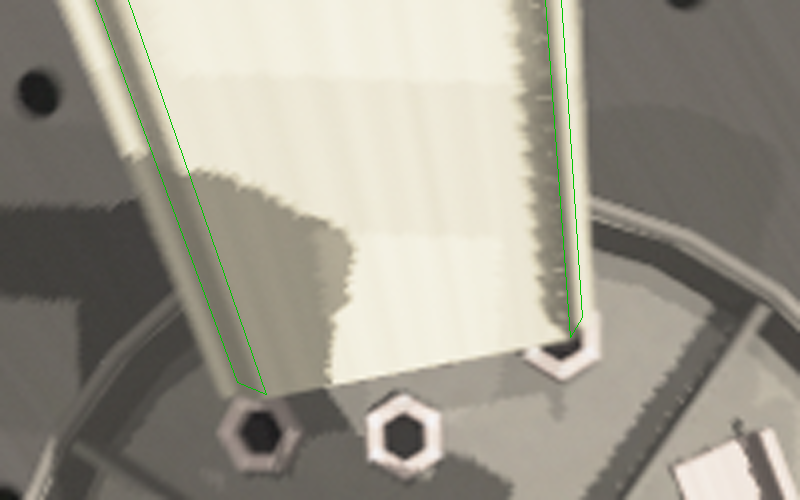

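Centred within about 1° (bisector 66.6° against chute 65.5–66°). Now the scoop.

>>> arm_command(
  rows="0 36 -13.2 0 0 0 0;0 38 -14.1 0 0 0 0;0 38 -14.1 0 0 0 0;0 38 -14.1 0 0 0 0;0 38 -14.1 0 0 0 0",
)

```text
time_s: 6.55
position: [0.5069, -0.011, 0.3307]
tool_rot: [[0.572, 0.82, 0.001], [0.82, -0.572, -0.0], [0.0, 0.001, -1.0]]
ft_force: [0.6, -0.7, 0.3]
grip_width: 0.0855
```

>>> arm_command(
  rows="0 38 -14.1 0 0 0 0;0 38 -14.1 0 0 0 0;0 38 -14.1 0 0 0 0;0 38 -14.1 0 0 0 0;0 38 -14.1 0 0 0 0",
)

```text
time_s: 6.97
position: [0.5571, 0.1856, 0.3306]
tool_rot: [[0.572, 0.821, 0.001], [0.821, -0.572, 0.0], [0.001, 0.001, -1.0]]
ft_force: [1.6, -0.3, 0.0]
grip_width: 0.0856
```

>>> arm_command(
  rows="0 38 -14.1 10 0 0 0;0 38 -14.1 20 0 0 0;0 38 -14.1 20 0 0 0;0 38 -14.1 10 0 0 0;0 0 0 0 0 0 -2.3",
)

```text
time_s: 7.38
position: [0.5948, 0.34, 0.2685]
tool_rot: [[0.534, 0.845, -0.006], [0.845, -0.534, -0.0], [-0.004, -0.005, -1.0]]
ft_force: [0.1, 0.1, -1.4]
grip_width: 0.0856
```

```bash
python3 - <<'E'
from h import *
s=readout.observe(); print(s['time_s'],s['position'],s['tool_rot'].round(3).tolist(),s['q'].round(1))
snap('wrist','w4')
E
```

```text
7.3833 [0.59484746 0.34002008 0.26851344] [[0.534, 0.845, -0.006], [0.845, -0.534, -0.0], [-0.004, -0.005, -1.0]] [19.8 35.9 46.5  0.1 97.9 52.1]
```

View pics/w4.png

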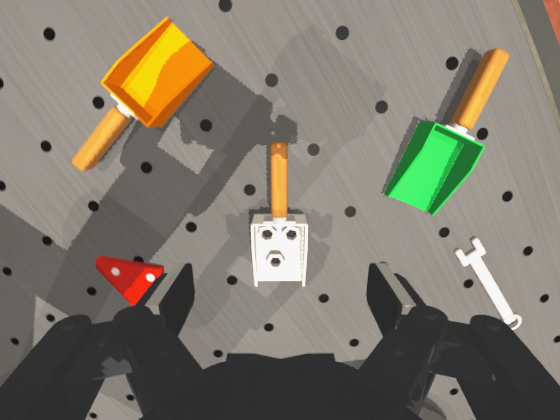

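Close view: aluminium scoop with the handle from (278,144) to (279,217), pan below with three nuts, straight ahead of the tool.

```bash
python3 - <<'E'
from h import *
f='w4'; a=cv2.imread('pics/w4.png'); hsv=cv2.cvtColor(a,cv2.COLOR_BGR2HSV)
m=((hsv[...,0]<20)&(hsv[...,1]>110)&(hsv[...,2]>60)).astype(np.uint8); w=np.zeros_like(m); w[135:228,255:300]=1; m*=w
pts=cv2.findNonZero(m)[:,0].astype(float); print(pts.min(0),pts.max(0))
# top-face midline
rows=[(y,pts[pts[:,1]==y][:,0].mean()) for y in range(152,212)]; k=np.polyfit(*zip(*rows),1)
P=[onz(f,np.polyval(k,y),y,.046)[:2] for y in (pts[:,1].min(),pts[:,1].max())]; d=P[0]-P[1]
print(np.array(P).round(4),np.degrees(np.arctan2(d[1],d[0])).round(2),np.linalg.norm(d).round(4))
L=[onz(f,x,285,0.003)[:2] for x in(256,304)]; print('lip',np.array(L).round(4),np.mean(L,0).round(4))
u=d/np.linalg.norm(d); print('grip from lip',(np.mean(L,0)+.152*u).round(4),'from handle rear',(P[0]-.05*u).round(4),'front',(P[1]+.042*u).round(4))
E
```

```text
[270. 142.] [287. 217.]
[[0.6186 0.3844]
 [0.5716 0.3078]] 58.45 0.0899
lip [[0.4776 0.2247]
 [0.538  0.1869]] [0.5078 0.2058]
grip from lip [0.5873 0.3353] from handle rear [0.5925 0.3418] front [0.5936 0.3436]
```

>>> arm_command(
  rows="0 -0.6 -2.9 38 0 0 -0.7;0 0 0 38 0 0 0;0 0 0 38 0 0 0;0 0 0 38 0 0 0;0 0 0 38 0 0 0",
)

```text
time_s: 7.85
position: [0.5929, 0.3345, 0.0829]
tool_rot: [[0.529, 0.849, 0.002], [0.849, -0.529, 0.001], [0.001, 0.001, -1.0]]
ft_force: [0.9, 0.2, -0.2]
grip_width: 0.0857
```

>>> arm_command(
  rows="0 0 0 35 0 0 0;0 0 0 12 0 0 0;0 0 0 0 0 0 0;0.5 0 0 0 0 0 0;0.7 0 0 0 0 0 0",
  squeeze=100,
)

```text
time_s: 8.27
position: [0.5942, 0.3355, 0.0395]
tool_rot: [[0.526, 0.85, 0.005], [0.85, -0.526, 0.002], [0.004, 0.003, -1.0]]
ft_force: [-0.2, -1.0, 0.8]
grip_width: 0.0638
```

>>> arm_command(
  rows="0.9 0 0 0 0 0 0;0.9 0 0 0 0 0 0;0.95 0 0 0 0 0 0;0.95 0 0 0 0 0 0;0.95 0 0 0 0 0 0",
)

```text
time_s: 8.68
position: [0.593, 0.3354, 0.0378]
tool_rot: [[0.525, 0.851, 0.001], [0.851, -0.525, 0.0], [0.001, 0.001, -1.0]]
ft_force: [-1.8, -0.6, 6.4]
grip_width: 0.0181
```

>>> arm_command(
  rows="0.6 0 0 0 0 0 0;0.6 0 0 0 0 0 0;0.6 4 -1 6 0 0 0;0.6 0 0 0 0 0 0;0.9 0 0 0 0 0 0",
)

```text
time_s: 9.1
position: [0.5938, 0.3392, 0.0297]
tool_rot: [[0.525, 0.851, -0.001], [0.851, -0.525, -0.0], [-0.001, -0.001, -1.0]]
ft_force: [-0.5, 0.7, -0.3]
grip_width: 0.0237
```

>>> arm_command(
  rows="0.95 0 0 0 0 0 0;0.95 0 0 0 0 0 0;0.95 0 0 0 0 0 0;0.95 0 0 0 0 0 0;0.95 0 0 0 0 0 0",
)

```text
time_s: 9.52
position: [0.5939, 0.3391, 0.0303]
tool_rot: [[0.525, 0.851, -0.0], [0.851, -0.525, -0.0], [-0.0, -0.0, -1.0]]
ft_force: [-1.4, -0.0, -2.6]
grip_width: 0.019
```

>>> arm_command(
  rows="0.95 0 0 -8 0 0 0;0.95 0 0 -15 0 -2 0;0.95 0 0 -25 0 -2 0;0.95 0 0 -30 0 0 0;0.95 0 0 -30 0 0 0",
)

```text
time_s: 9.93
position: [0.5966, 0.3435, 0.1396]
tool_rot: [[0.524, 0.851, -0.037], [0.849, -0.525, -0.06], [-0.07, -0.0, -0.998]]
ft_force: [1.0, 0.2, -3.6]
grip_width: 0.0187
```

>>> arm_command(
  rows="0.95 0 0 -35 0 0 0;0.95 0 0 -35 0 0 0;0.95 0 0 -30 0 0 0;0.95 0 0 -20 0 0 0;0.95 0 0 -10 0 0 0",
)

```text
time_s: 10.35
position: [0.6018, 0.3513, 0.2724]
tool_rot: [[0.524, 0.851, -0.031], [0.849, -0.525, -0.057], [-0.065, 0.004, -0.998]]
ft_force: [0.1, 0.4, -3.4]
grip_width: 0.0187
```

```bash
python3 - <<'E'
from h import *
s=readout.observe(); print(s['time_s'],s['position'],s['tool_rot'].round(3).tolist(),s['q'].round(1),s['ft_force'],s['wrist_torque'].round(2),s['grip_width'])
snap('side','s5'); snap('wrist','w5')
o=np.hstack([cv2.resize(cv2.imread('pics/w5.png'),(400,300)),cv2.resize(cv2.imread('pics/s5.png')[150:390,120:440],(400,300))]); cv2.imwrite('pics/m5.png',o)
E
```

```text
10.35 [0.60184831 0.35129662 0.27242711] [[0.524, 0.851, -0.031], [0.849, -0.525, -0.057], [-0.065, 0.004, -0.998]] [ 21.4  38.8  40.5  -2.5 103.5  52.6] [ 0.10806318  0.35084206 -3.38806498] [ 0.3  -0.18  0.  ] 0.01871897004535775
```

View pics/m5.png

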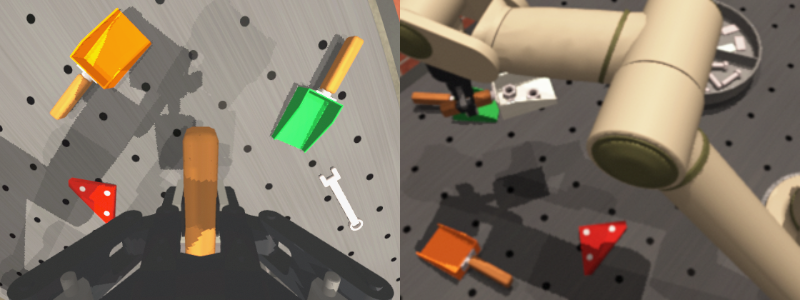

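Composite: the scoop is held level with all nuts in the pan (side view at about (515,93)). The wrist view shows the handle rear end at (200,128). I'll check the scoop's pose in the tool.

```bash
python3 - <<'E'
from h import *
s=readout.observe(); R=s['tool_rot']; t=s['position']
a=cv2.imread('pics/w5.png')
# rear end of handle top face, in tool frame (plane tool z=-0.0157)
for p in((200,128),(200,133)):
    o,d=ray('w5',p[0]*1.4,p[1]*1.4); o,d=R.T@(o-t),R.T@d; print('handle rear tool',(o+d*(-.0157-o[2])/d[2]).round(4))
for y in(-.035,.035):
    for z in(.030,.014): print('lip pred',y,z,((pix('s5',t+R@[-.152,y,z])-[120,150])/.8+[400,0]).round(0))
E
```

```text
handle rear tool [ 0.0528 -0.0001 -0.0157]
handle rear tool [ 0.05   -0.0001 -0.0157]
lip pred -0.035 0.03 [557. 103.]
lip pred -0.035 0.014 [556.  98.]
lip pred 0.035 0.03 [548.  75.]
lip pred 0.035 0.014 [546.  70.]
```

>>> arm_command(
  rows="0.95 0 0 0 0 0 -3.8;0.95 0 0 0 0 0 -3.8;0.95 -15 6 1 0 0 0;0.95 -29 12 1.5 0 0 0;0.95 -29 12 1.5 0 0 0",
)

```text
time_s: 10.87
position: [0.5982, 0.2717, 0.267]
tool_rot: [[0.405, 0.913, -0.039], [0.912, -0.407, -0.06], [-0.071, -0.011, -0.997]]
ft_force: [1.0, -0.8, -3.0]
grip_width: 0.0187
```

>>> arm_command(
  rows="0.95 -29 12 1.5 0 0 0;0.95 -29 12 1.5 0 0 0;0.95 -29 12 1.5 0 0 0;0.95 -29 12 1.5 0 0 0;0.95 -25 10 1.5 0 0 0",
)

```text
time_s: 11.28
position: [0.5935, 0.1175, 0.2695]
tool_rot: [[0.407, 0.912, -0.039], [0.911, -0.409, -0.06], [-0.07, -0.011, -0.997]]
ft_force: [0.8, -0.6, -3.4]
grip_width: 0.0188
```

>>> arm_command(
  rows="0.95 -15 5 0 0 0 0;0.95 0 0 0 0 0 0;0.95 0 0 0 0 0 0",
)

```text
time_s: 11.53
position: [0.5924, 0.1033, 0.2707]
tool_rot: [[0.408, 0.912, -0.038], [0.91, -0.41, -0.059], [-0.069, -0.011, -0.998]]
ft_force: [-1.2, 0.7, -4.4]
grip_width: 0.0186
```

```bash
cat > lip.py <<'E'
from h import *
def lip(phi=66):
    s=readout.observe(); R=s['tool_rot']; t=s['position']; p=np.radians(phi); u=np.array([np.cos(p),np.sin(p),0]); v=np.array([-u[1],u[0],0])
    L=t+R@[-.151,0,.030]; d=L-[.457,-.207,0]
    print('t',s['time_s'],'lip r,lat,z',(d@u).round(4),(d@v).round(4),L[2].round(4),'yaw',np.degrees(np.arctan2(R[1,0],R[0,0])).round(1),'tilt',np.degrees(np.arcsin(R[2,0])).round(1),'roll',np.degrees(np.arcsin(R[2,1])).round(1),'q',s['q'].round(0),'w',s['grip_width'].round(4))
    return R,L,u,v
E
python3 -c "
from lip import *
R,L,u,v=lip()
for z in (.20,.168):
    T=np.array([.457,-.207,0])+.182*u+[0,0,z]; print((R.T@(T-L)*1000).round(1))
snap('side','s6'); snap('top','t6')
o=np.hstack([cv2.resize(cv2.imread('pics/t6.png')[150:300,200:400],(400,300)),cv2.resize(cv2.imread('pics/s6.png')[100:280,160:400],(400,300))]); cv2.imwrite('pics/m6.png',o)
"
```

```text
Traceback (most recent call last):
  File "lip.py", line 5, in lip
    print('t',s['time_s'],'lip r,lat,z',(d@u).round(4),(d@v).round(4),L[2].round(4),'yaw',np.degrees(np.arctan2(R[1,0],R[0,0])).round(1),'tilt',np.degrees(np.arcsin(R[2,0])).round(1),'roll',np.degrees(np.arcsin(R[2,1])).round(1),'q',s['q'].round(0),'w',s['grip_width'].round(4))
                                                                                                                                                                                                                                                             ^^^^^^^^^^^^^^^^^^^^^
AttributeError: 'float' object has no attribute 'round'
```

```bash
sed -i "s/,'w',s\['grip_width'\].round(4)//" lip.py; python3 -c "
from lip import *
R,L,u,v=lip()
for z in (.20,.168):
    T=np.array([.457,-.207,0])+.182*u+[0,0,z]; print((R.T@(T-L)*1000).round(1))
snap('side','s6'); snap('top','t6')
o=np.hstack([cv2.resize(cv2.imread('pics/t6.png')[150:300,200:400],(400,300)),cv2.resize(cv2.imread('pics/s6.png')[100:280,160:400],(400,300))]); cv2.imwrite('pics/m6.png',o)
"
```

```text
t 11.5333 lip r,lat,z 0.1858 0.0033 0.2513 yaw 65.8 tilt -4.0 roll -0.6 q [-0. 28. 61. -3. 93. 24.]
[-0.2  3.8 51.4]
[ 2.   4.2 83.3]
```

View pics/m6.png

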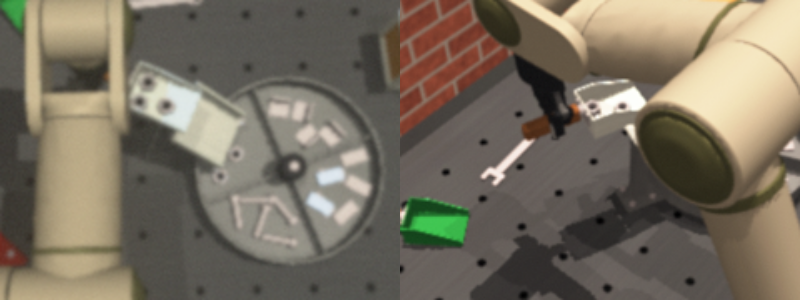

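The view shows the pan squarely over the chute, nuts at its rear. I'll lower it between the chute walls and start tilting about the lip.

>>> arm_command(
  rows="0.95 0 3 15 0 0 0;0.95 1 0 30 0 0 0;0.95 1 0 22 0 0 0;0.95 0 0 8 0 0 0;0.95 -2.5 0 -10.5 0 4 0",
)

```text
time_s: 12.05
position: [0.5916, 0.1007, 0.2027]
tool_rot: [[0.406, 0.914, -0.017], [0.914, -0.405, 0.005], [-0.002, -0.017, -1.0]]
ft_force: [-1.3, -1.1, -3.3]
grip_width: 0.0187
```

>>> arm_command(
  rows="0.95 -2.5 0 -10.5 0 4 0;0.95 -2.5 0 -10.5 0 4 0;0.95 -2.5 0 -10.5 0 4 0;0.95 0 0 0 0 0 0",
)

```text
time_s: 12.38
position: [0.5895, 0.0885, 0.2405]
tool_rot: [[0.401, 0.912, 0.082], [0.891, -0.409, 0.195], [0.212, -0.006, -0.977]]
ft_force: [0.6, -0.2, -3.4]
grip_width: 0.0188
```

```bash
python3 -c "
from lip import *
R,L,u,v=lip()"
```

```text
t 12.3833 lip r,lat,z 0.1826 -0.0001 0.1792 yaw 65.8 tilt 12.2 roll -0.3 q [-8. 25. 72. 12. 80. 15.]
```

>>> arm_command(
  rows="0.95 -2 0 -6.5 0 3 0;0.95 -2 0 -6.5 0 3 0;0.95 -2 0 -6.5 0 3 0;0.95 -1.5 0 -4 0 2 0;0.95 -1.5 0 -4 0 2 0",
)

```text
time_s: 12.8
position: [0.5825, 0.0746, 0.2617]
tool_rot: [[0.373, 0.913, 0.164], [0.826, -0.407, 0.389], [0.423, -0.009, -0.906]]
ft_force: [-0.1, 0.5, -3.7]
grip_width: 0.0186
```

>>> arm_command(
  rows="0.95 0 0 0 0 0 0;0.95 -1.2 0 -5.3 0 2 0;0.95 -1.2 0 -5.3 0 2 0;0.95 -1.2 0 -5.3 0 2 0;0.95 0 0 0 0 0 0",
)

```text
time_s: 13.22
position: [0.5784, 0.0645, 0.274]
tool_rot: [[0.355, 0.913, 0.202], [0.781, -0.408, 0.473], [0.514, -0.01, -0.858]]
ft_force: [0.5, -0.4, -3.3]
grip_width: 0.0184
```

>>> arm_command(
  rows="0.95 0 0 0 0 0 0;0.95 -1.8 0 -7.9 0 3 0;0.95 -1.8 0 -7.9 0 3 0;0.95 -1.8 0 -7.9 0 3 0;0.95 -1.8 0 -7.9 0 3 0",
)

```text
time_s: 13.63
position: [0.5688, 0.043, 0.2958]
tool_rot: [[0.303, 0.913, 0.272], [0.665, -0.407, 0.626], [0.682, -0.009, -0.731]]
ft_force: [0.6, -0.0, -3.1]
grip_width: 0.0191
```

>>> arm_command(
  rows="0.95 0 0 0 0 0 0;0.95 0 0 0 0 0 0;0.95 0 0 0 0 0 0;0.95 0 0 0 0 0 0;0.95 0 0 0 0 0 0",
)

```text
time_s: 14.05
position: [0.5688, 0.0431, 0.2955]
tool_rot: [[0.304, 0.913, 0.272], [0.666, -0.407, 0.625], [0.682, -0.009, -0.732]]
ft_force: [-1.0, 0.2, -1.4]
grip_width: 0.0187
```

```bash
python3 -c "
from lip import *
R,L,u,v=lip()
snap('side','s7'); snap('top','t7')
o=np.hstack([cv2.resize(cv2.imread('pics/t7.png')[150:300,200:400],(400,300)),cv2.resize(cv2.imread('pics/s7.png')[100:280,200:440],(400,300))]); cv2.imwrite('pics/m7.png',o)
"
```

```text
t 14.05 lip r,lat,z 0.184 0.0008 0.1706 yaw 65.5 tilt 43.0 roll -0.5 q [-25.  19.  82.  43.  83.  -8.]
```

View pics/m7.png

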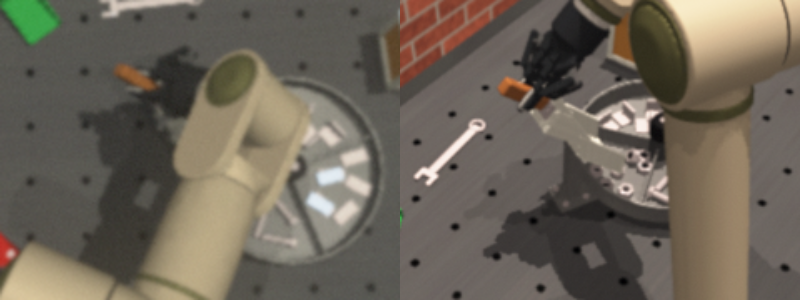

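The side view shows the pan against the chute with nuts down in the bay at about (630,170); that uses up my pictures, so I use numeric checks from here. I tilt a little more and weigh the scoop.

>>> arm_command(
  rows="0.95 -1.8 0 -7.9 0 3 0;0.95 -1.8 0 -7.9 0 3 0;0.95 0 0 0 0 0 0;0.95 0 0 0 0 0 0;0.95 0 0 0 0 0 0",
)

```text
time_s: 14.57
position: [0.5634, 0.0302, 0.3043]
tool_rot: [[0.274, 0.913, 0.303], [0.597, -0.408, 0.691], [0.754, -0.009, -0.657]]
ft_force: [-0.9, -0.4, -2.2]
grip_width: 0.0188
```

```bash
python3 -c "
from lip import *
F=[]
for i in range(12):
    eyes.get_image('side'); F.append(readout.observe()['ft_force'])
print(np.mean(F,0).round(2),np.std(F,0).round(2)); lip()
# pan interior in the wrist view and side view: print dark (hole/nut) stats
a=snap('side','s8'); snap('wrist','w8')
s=readout.observe();R=s['tool_rot'];t=s['position']
for f in('s8','w8'):
    im=cv2.imread('pics/%s.png'%f); q=np.array([pix(f,t+R@[x,y,.027]) for x,y in((-.150,-.032),(-.150,.032),(-.055,.032),(-.055,-.032))]); print(f,q.tolist())
"
```

```text
[-0.02  0.03 -2.22] [0.48 0.52 0.42]
t 15.1667 lip r,lat,z 0.1834 0.0007 0.1706 yaw 65.3 tilt 49.0 roll -0.5 q [-29.  19.  83.  49.  86. -12.]
s8 [[311.0, 186.3], [300.2, 171.4], [280.1, 160.0], [290.9, 175.5]]
w8 [[237.1, 441.8], [323.9, 441.8], [331.9, 338.3], [229.1, 338.3]]
```

>>> arm_command(
  rows="0.95 12 0 -10 0 0 0;0.95 22.6 0 -19.7 0 0 0;0.95 22.6 0 -19.7 0 0 0;0.95 22.6 0 -19.7 0 0 0;0.95 10 0 -9 0 -4 0",
)

```text
time_s: 15.68
position: [0.5641, 0.0288, 0.4257]
tool_rot: [[0.294, 0.912, 0.285], [0.642, -0.41, 0.648], [0.708, -0.007, -0.706]]
ft_force: [0.2, -0.1, -2.6]
grip_width: 0.019
```

>>> arm_command(
  rows="0.95 0 0 0 0 -7 0;0.95 0 0 0 0 -7 0;0.95 0 0 0 0 -7 0;0.95 0 0 0 0 -7 0;0.95 0 0 0 0 -7 0",
)

```text
time_s: 16.1
position: [0.5642, 0.0293, 0.4243]
tool_rot: [[0.405, 0.912, 0.063], [0.899, -0.409, 0.158], [0.169, -0.007, -0.986]]
ft_force: [-0.6, -0.8, -3.6]
grip_width: 0.0187
```

>>> arm_command(
  rows="0.95 0 0 0 0 -7 0;0.95 0 0 0 0 -3 0;0.95 0 0 0 0 0 3.8;0.95 0 0 0 0 0 3.8;0.95 0 0 0 0 0 0",
)

```text
time_s: 16.52
position: [0.5643, 0.0299, 0.4231]
tool_rot: [[0.527, 0.85, -0.009], [0.85, -0.527, 0.005], [-0.0, -0.01, -1.0]]
ft_force: [-0.7, -0.2, -2.3]
grip_width: 0.0185
```

```bash
python3 -c "
from lip import *
R,L,u,v=lip(); s=readout.observe(); print((R.T@(np.array([.594,.339,.12])-s['position'])*1000).round(1),s['position'].round(3))"
```

```text
t 16.5167 lip r,lat,z 0.1105 0.0191 0.3931 yaw 58.2 tilt -0.0 roll -0.6 q [ -9.  21.  48.   0. 112.  23.]
[ 278.4 -134.6  304.4] [0.564 0.03  0.423]
```

>>> arm_command(
  rows="0.95 20 -9.7 0 -0.6 0 0;0.95 34 -16.5 10 0 0 0;0.95 34 -16.5 15 0 0 0;0.95 34 -16.5 15 0 0 0;0.95 34 -16.5 15 0 0 0",
)

```text
time_s: 16.93
position: [0.5818, 0.2035, 0.3677]
tool_rot: [[0.524, 0.852, 0.001], [0.852, -0.524, -0.001], [0.0, 0.001, -1.0]]
ft_force: [0.6, -0.8, -1.6]
grip_width: 0.0185
```

>>> arm_command(
  rows="0.95 34 -16.5 20 0 0 0;0.95 34 -16.5 20 0 0 0;0.95 34 -16.5 20 0 0 0;0.95 20 -9.5 30 0 0 0;0.95 0 0 35 0 0 0",
)

```text
time_s: 17.35
position: [0.5954, 0.3382, 0.2438]
tool_rot: [[0.52, 0.854, 0.003], [0.854, -0.52, 0.002], [0.003, 0.002, -1.0]]
ft_force: [0.9, -0.8, -3.1]
grip_width: 0.0189
```

>>> arm_command(
  rows="0.95 0 0 35 0 0 0;0.95 0 0 35 0 0 0;0.95 0 0 30 0 0 0;0.95 0 0 15 0 0 0;0.95 0 0 0 0 0 0",
)

```text
time_s: 17.77
position: [0.5942, 0.3328, 0.1252]
tool_rot: [[0.524, 0.851, -0.007], [0.851, -0.524, -0.003], [-0.006, -0.004, -1.0]]
ft_force: [0.3, -0.2, -2.7]
grip_width: 0.0187
```

```bash
python3 -c "
from lip import *
R,L,u,v=lip(); s=readout.observe(); print((R.T@(np.array([.594,.339,.0303])-s['position'])*1000).round(1),s['position'].round(4))"
```

```text
t 17.7667 lip r,lat,z 0.3991 0.1144 0.0962 yaw 58.4 tilt -0.4 roll -0.2 q [19. 41. 61. -0. 79. 51.]
[ 5.8 -3.1 94.9] [0.5942 0.3328 0.1252]
```

>>> arm_command(
  rows="0.95 0 0 30 0 0 0;0.95 0 0 30 0 0 0;0.95 0 0 18 0 0 0;0.95 0 0 8 0 0 0;0.95 0 0 3 0 0 0",
)

```text
time_s: 18.18
position: [0.596, 0.3334, 0.0405]
tool_rot: [[0.525, 0.851, 0.0], [0.851, -0.525, -0.001], [-0.001, 0.001, -1.0]]
ft_force: [-0.1, -0.2, -1.8]
grip_width: 0.0188
```

>>> arm_command(
  rows="0.95 0 0 2 0 0 0;0.95 0 0 0 0 0 0;0.95 0 0 0 0 0 0",
)

```text
time_s: 18.43
position: [0.5965, 0.3336, 0.0403]
tool_rot: [[0.525, 0.851, 0.003], [0.851, -0.525, -0.0], [0.002, 0.003, -1.0]]
ft_force: [0.0, 0.1, -2.4]
grip_width: 0.0184
```

```bash
python3 -c "
from lip import *
R,L,u,v=lip(); s=readout.observe(); print(s['position'].round(4),s['ft_force'])"
```

```text
t 18.4333 lip r,lat,z 0.401 0.1126 0.0101 yaw 58.3 tilt 0.1 roll 0.2 q [19. 46. 66. -0. 68. 51.]
[0.5965 0.3336 0.0403] [ 0.0174771   0.12813751 -2.39338303]
```

>>> arm_command(
  rows="0.95 0 0 4 0 0 0;0.95 0 0 3 0 0 0;0.95 0 0 2 0 0 0;0.95 0 0 0 0 0 0",
)

```text
time_s: 18.77
position: [0.5958, 0.3334, 0.03]
tool_rot: [[0.526, 0.851, 0.001], [0.851, -0.526, -0.001], [-0.001, 0.001, -1.0]]
ft_force: [-0.9, -0.5, 0.8]
grip_width: 0.0185
```

Touching down (the force changed from −2.4 to +0.8 N at the original height). Release, retreat and clear the view.

>>> arm_command(
  rows="0.7 0 0 0 0 0 0;0.5 0 0 0 0 0 0;0.2 0 0 0 0 0 0;0 0 0 0 0 0 0;0 0 0 0 0 0 0",
  squeeze=30,
)

```text
time_s: 19.18
position: [0.5958, 0.3334, 0.0296]
tool_rot: [[0.526, 0.851, 0.001], [0.851, -0.526, -0.001], [-0.001, 0.001, -1.0]]
ft_force: [-0.3, 0.3, 0.0]
grip_width: 0.0727
```

>>> arm_command(
  rows="0 0 0 -15 0 0 0;0 0 0 -35 0 0 0;0 0 0 -38 0 0 0;0 0 0 -38 0 0 0;0 0 0 -38 0 0 0",
)

```text
time_s: 19.6
position: [0.5953, 0.3334, 0.1955]
tool_rot: [[0.526, 0.851, 0.001], [0.851, -0.526, -0.001], [-0.001, 0.001, -1.0]]
ft_force: [0.0, -0.3, 0.8]
grip_width: 0.0858
```

>>> arm_command(
  rows="0 0 0 -40 0 0 0;0 0 0 -40 0 0 0;0 0 0 -40 0 0 0;0 0 0 0 0 0 0;0 0 0 0 0 0 0",
)

```text
time_s: 20.02
position: [0.5958, 0.3339, 0.3162]
tool_rot: [[0.526, 0.851, 0.006], [0.851, -0.526, 0.001], [0.004, 0.005, -1.0]]
ft_force: [0.4, -0.1, -1.1]
grip_width: 0.0854
```

```bash
python3 - <<'E'
from h import *
s=readout.observe(); print(s['time_s'],s['position'],s['grip_width'])
snap('wrist','w9'); snap('top','t9'); snap('side','s9')
f='w9'; a=cv2.imread('pics/w9.png'); hsv=cv2.cvtColor(a,cv2.COLOR_BGR2HSV)
# handle & pan
x,y=pix(f,[.594,.341,.046]).astype(int); print('grip px',x,y)
m=((hsv[...,0]<20)&(hsv[...,1]>110)&(hsv[...,2]>60)).astype(np.uint8)
n,l,st,ce=cv2.connectedComponentsWithStats(m)
for i in range(1,n):
    if st[i,4]>150: print('brown',st[i],onz(f,*ce[i],.046)[:2].round(3))
# dark pixels in pan floor
u=np.array([.526,.851]);v=np.array([-.851,.526]);g=np.array([.5965,.335])
q=np.array([pix(f,[*(g-r*u+k*v),.003]) for r,k in((.07,.028),(.07,-.028),(.145,-.028),(.145,.028))])
mk=np.zeros(a.shape[:2],np.uint8); cv2.fillPoly(mk,[q.astype(np.int32)],1); gr=cv2.cvtColor(a,cv2.COLOR_BGR2GRAY)
print('pan px',q.tolist(),'gray pct',np.percentile(gr[mk>0],[0,2,10,50,90]))
gr0=cv2.cvtColor(cv2.imread('pics/w4.png'),cv2.COLOR_BGR2GRAY)[228:280,259:301]; print('full pan before',np.percentile(gr0,[0,2,10,50,90]))
# changes top0 vs t9 elsewhere
d=cv2.absdiff(cv2.GaussianBlur(cv2.imread('pics/top0.png'),(5,5),0),cv2.GaussianBlur(cv2.imread('pics/t9.png'),(5,5),0)).max(2)
for nm,(A,B,C,D) in dict(wrench=(140,165,245,308),magnet=(258,290,172,218),lamp=(145,200,388,440)).items(): print(nm,d[A:B,C:D].mean().round(1),d[A:B,C:D].max())
E
```

```text
20.0167 [0.59584569 0.33385843 0.31621527] 0.08540526283796962
grip px 275 175
brown [523   0  34  58 811] [0.979 0.328]
brown [541   0  19  19 267] [1.003 0.343]
brown [550  19  10  33 178] [0.998 0.314]
brown [ 119   27   99   96 3772] [0.547 0.512]
brown [ 426   57   51   71 1220] [0.844 0.318]
brown [546  59  14  46 337] [0.977 0.264]
brown [  88  104   56   57 1028] [0.444 0.5  ]
brown [272 140  15  68 885] [0.6   0.341]
brown [ 106  240   62   53 1845] [0.354 0.339]
pan px [[261.3, 218.1], [297.6, 218.1], [296.8, 262.2], [262.1, 262.3]] gray pct [218. 247. 247. 247. 247.]
full pan before [ 52.  73. 146. 247. 247.]
wrench 3.5 10
magnet 76.5 138
lamp 3.9 7
```

>>> arm_command(
  rows="0 -38 12 -1 0 0 0;0 -38 12 -1 0 0 0;0 -38 12 -1 0 0 0;0 -38 12 -1 0 0 0;0 -38 12 -1 0 0 0",
)

```text
time_s: 20.58
position: [0.5455, 0.139, 0.3172]
tool_rot: [[0.525, 0.851, -0.002], [0.851, -0.525, -0.001], [-0.002, -0.001, -1.0]]
ft_force: [1.4, -0.8, 0.8]
grip_width: 0.0853
```

>>> arm_command(
  rows="0 -38 12 -1 0 0 0;0 -38 12 -1 0 0 0;0 -38 12 -1 0 0 0;0 -38 12 -1 0 0 0;0 -38 12 -1 0 0 0",
)

```text
time_s: 21.0
position: [0.4967, -0.0541, 0.3228]
tool_rot: [[0.525, 0.851, -0.002], [0.851, -0.525, -0.0], [-0.001, -0.001, -1.0]]
ft_force: [0.8, 0.3, 0.3]
grip_width: 0.0857
```

>>> arm_command(
  rows="0 -38 12 -1 0 0 0;0 -38 12 -1 0 0 0;0 -38 12 -1 0 0 0;0 -38 12 -1 0 0 0;0 0 0 0 0 0 0",
)

```text
time_s: 21.42
position: [0.4571, -0.2126, 0.3264]
tool_rot: [[0.531, 0.847, -0.002], [0.847, -0.531, -0.001], [-0.002, -0.002, -1.0]]
ft_force: [0.1, -0.7, -1.1]
grip_width: 0.0853
```

```bash
python3 - <<'E'
from h import *
s=readout.observe(); print(s['time_s'],s['position'])
snap('wrist','w10'); snap('top','t10')
def red(f,z=.014):
    h=cv2.cvtColor(cv2.imread('pics/%s.png'%f),cv2.COLOR_BGR2HSV); m=(((h[...,0]<6)|(h[...,0]>174))&(h[...,1]>180)&(h[...,2]>120)).astype(np.uint8); m[:130]=0
    n,l,st,ce=cv2.connectedComponentsWithStats(m); i=1+st[1:,4].argmax(); print(f,'red',st[i],onz(f,*ce[i],z)[:2].round(3))
red('top0'); red('t10')
f='w10'; a=cv2.imread('pics/w10.png'); g=cv2.cvtColor(a,cv2.COLOR_BGR2GRAY)
K=np.array([.457,-.207]); print('knob px',pix(f,[*K,.118]))
# polar profile of wall tops at r=.14 / .13 : darkest bearings over +-60 deg
c=np.array(onz(f,*pix(f,[*K,.062]),.062)[:2])
for r in(.05,.08,.12,.145):
    P=[g[tuple(pix(f,[c[0]+r*np.cos(t),c[1]+r*np.sin(t),.062]).astype(int)[::-1])] for t in np.radians(np.arange(0,360,1.5))]
    P=np.array(P,int); print(r,[(float(1.5*i),int(P[i])) for i in np.argsort(P)[:14]])
# dark compact blobs (nut holes) on the floor, in station coordinates
b=(g<70).astype(np.uint8); n,l,st,ce=cv2.connectedComponentsWithStats(b)
for i in range(1,n):
    if 6<=st[i,4]<=160:
        p=onz(f,*ce[i],.035)[:2]-K; r=np.hypot(*p)
        if r<.17: print('blob',st[i,2:],ce[i].round(0),'r',r.round(3),'ang',(np.degrees(np.arctan2(p[1],p[0]))-66).round(0))
E
```

```text
21.4167 [ 0.45706895 -0.21262509  0.32637496]
top0 red [178 264  34  20 299] [0.325 0.32 ]
t10 red [177 266  35  18 291] [0.325 0.32 ]
knob px [278.  184.1]
0.05 [(85.5, 45), (87.0, 65), (90.0, 66), (93.0, 66), (94.5, 66), (91.5, 67), (96.0, 67), (88.5, 68), (97.5, 68), (196.5, 70), (295.5, 73), (294.0, 73), (106.5, 74), (105.0, 74)]
0.08 [(109.5, 73), (108.0, 76), (174.0, 78), (198.0, 79), (294.0, 80), (24.0, 85), (75.0, 85), (292.5, 87), (120.0, 88), (193.5, 90), (195.0, 90), (196.5, 91), (106.5, 93), (141.0, 98)]
0.12 [(40.5, 46), (91.5, 69), (22.5, 72), (42.0, 73), (109.5, 73), (292.5, 73), (199.5, 76), (93.0, 87), (108.0, 91), (6.0, 92), (7.5, 93), (9.0, 96), (103.5, 99), (105.0, 100)]
0.145 [(123.0, 64), (127.5, 65), (129.0, 65), (126.0, 66), (312.0, 66), (130.5, 67), (315.0, 67), (321.0, 67), (319.5, 67), (336.0, 67), (339.0, 67), (300.0, 67), (238.5, 67), (249.0, 67)]
blob [12 10 56] [347.  73.] r 0.158 ang -43.0
blob [15 14 62] [360.  83.] r 0.159 ang -50.0
blob [ 8  5 23] [303.  83.] r 0.122 ang -24.0
blob [ 6  4 11] [365.  91.] r 0.156 ang -55.0
blob [ 23  45 136] [379. 109.] r 0.159 ang -66.0
blob [11 11 87] [226. 100.] r 0.119 ang 28.0
blob [ 9 11 75] [262. 103.] r 0.094 ang 5.0
blob [ 4  8 23] [180. 108.] r 0.157 ang 49.0
blob [10  6 49] [277. 129.] r 0.059 ang -7.0
blob [3 7 9] [392. 136.] r 0.163 ang -80.0
blob [10 11 75] [256. 142.] r 0.051 ang 28.0
blob [10 11 77] [275. 148.] r 0.033 ang 1.0
blob [ 5  5 12] [187. 235.] r 0.167 ang -244.0
blob [ 5  5 11] [191. 241.] r 0.168 ang -240.0
blob [12 11 35] [359. 243.] r 0.163 ang -139.0
blob [ 9  7 15] [352. 250.] r 0.163 ang -145.0
blob [ 5  5 12] [207. 254.] r 0.167 ang -229.0
blob [ 6  6 15] [349. 255.] r 0.167 ang -148.0
blob [4 4 6] [342. 260.] r 0.167 ang -152.0
```

```bash
python3 -c "
from rig import env
print(env.close_job())"
```

```text
the job is handed in; nothing more can be done
None
```

The job is done and handed in at about 21.5 s of robot time. I gripped the bin by its knob and turned it 101° clockwise. I then picked up the aluminium scoop, tipped it about its lip inside the top of the chute, and set it back at its old spot.

**Last checks**
- **Bin angle:** the hex-nut quarter's bisector measured 66.6° just after turning. The chute measured 65.5–66°, so it is centred to about 1°. After pouring, the walls read about 22.5° and 110–111°, so the bin had not moved.
- **Nuts:** the final wrist image shows the three earlier visible nuts in place. Three new nut holes lie in the same quarter, 33, 51 and 59 mm from the axis and within 28° of the bisector.
- **Scoop:** the pan shows no dark pixels, so it is empty. It was released at its original height with almost no force and stands within about 7 mm of its start.
- **Other objects:** the wrench and lamp box areas look unchanged, and the magnetic square's position is unchanged at (0.325, 0.320).

**Checks that disagreed or were limited**
- One top-image comparison flagged the magnetic square, most likely because the arm was over it. A clear image afterwards showed no movement.
- The weight lost on pouring read about 1.2 N against an expected 1.0 N, which is within the sensor's noise.
- My first estimate of the scoop's lip was about 8 mm off along the handle. The handle measurement and the side view agreed with each other, so I used those.
- My 12 pictures were used up by the end of the pour, so the final checks were read from image numbers rather than viewed.

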